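# Hang the last connecting rod on the rotating drying tree

### The arm

A 6-joint arm with a two-finger parallel gripper is mounted at the origin on a cart in front of the work surface, level with it; the furniture and walls round the work are solid. World frame = base frame: x ahead of the robot, y to its left, z up, the work surface at z = 0. Lengths are in m, angles in degrees, forces in N, time in s.
With the tool pointing down it reaches from about 0.25 to 0.725 m from the base axis. Payload 9.7 kg.
Tool frame: the origin (TCP) lies midway between the tips of the shut fingers; the grasp point (between the pads) lies 19 mm behind it (bot.hold_point_z is the distance from the TCP to the grasp point, in m); z points along the fingers, y is the line along which they close (so a half turn about z gives the same grasp; the last joint's range is limited). The gripper opens to 85 mm and grips with 20 to 120 N. Pads are 22 mm wide; open, the fingers measure 114 mm over their backs; the gripper's body (76 mm by 85 mm) begins 54 mm behind the grasp point. The pads swing forward as they close: fully open they stand 13 mm farther back than shut.
Start: joints at [76.375, 4.979, 10.078, 95.1, 0, 90], TCP at [0.13, 0.535, 0.231] pointing down, gripper open.
Joint ranges: [-179.16, 179.16], [-48.56, 103.87], [-65.8, 70.77], [-126.05, 130.52], [-82.76, 87.17], [-180, 180]. Speed limits (degrees/s): [127.2, 127.2, 147.25, 180, 180, 180].

### API

Orientations are given as [roll, pitch, yaw] about the fixed x, y, z axes, in that order (R = Rz(yaw) Ry(pitch) Rx(roll)).
In Python, from workcell import bot gives the robot as it stands.
- The arm moves only by the tool play_rows, never from a script. Its argument "steps" is a list that holds one entry, the list of rows, each a list of 4 numbers: the shift along the tool's x, y, z in m, then the turn about the tool's z in rad. In form: [[[tx, ty, tz, yaw], ...]]. A call has exactly 5 rows; each row shifts and turns the commanded pose from where the row before left it, along the tool's axes as they then stand; what a row does not reach is not made up. A row lasts 1/12 s, in which the tool goes at most 41.7 mm and 7.16 degrees, less where a joint would pass 70% of its speed; a pose out of reach is approached as far as the arm can. A call is refused whole if a number of a shift passes 0.0417 or a number of a turn 0.125, either way. A call with a gripper value outside its range is refused whole. "gripper" is the finger opening in m, from 0 to 0.0854, set as the call begins (left out, the last holds). The fingers move at their own pace and stop on an object; "squeeze" is the grip in N (left out, the last holds). Time passes only in rows, so rows that do not move let the fingers close, or fill a call up. It gives the time, the measured TCP pose, the force, the opening and the grip force at its end, in the units of the state.
- bot.get_obs(): the state, without advancing time (a new reading comes with each control period).
- bot.camera(name): name is "scene" or "top"; returns a dict with "img" (420x560x3 uint8, blue, green, red), "vfov" (degrees; the focal length in pixels is half the picture's height over the tangent of half this angle, whatever the lens; pixels are square), "cx", "cy" (the principal point, pixels), "xyz" and "attitude" of the camera in the world. Camera axes: x right, y down, z forward; pixel columns grow to the right and rows downward; lengths in m; the calibration is good to about 2 mm. A picture is of the moment at which its call begins. There is no depth.
- bot.job_done(): hands the job in; it is judged then, once.
The state is a dict: "time": time; "q": joint angles; "qd": joint speeds; "joint_efforts": joint torques, N m; "ee_pos": TCP position; "tcp_rot": TCP orientation; "wrist_force": force on the tool from outside, world axes, zero at the start; "torque": the same for the moment, N m; "opening": finger opening in m; "grasp_force": force on a finger pad.
Only numpy, scipy, OpenCV 4.12 (cv2) and the standard library are available. Lean on these libraries where they do the work, as an engineer would, in place of code of your own. Each camera call takes 0.05 s, during which the arm holds its last target. There are 200 camera calls.

### The job

Three of the engine's four connecting rods already hang on the rotating tree; put up the last one, which stands in the slotted wooden stand. First turn the tree so that its empty branch stands over the pointer on the rim of its base, then thread the rod's small end over the ball end of that branch and push it fully in against the collar, leaving it hanging freely with the branch still over the pointer. That branch has been knocked and is bent a little up or down, so feel for its ball end. The other three rods stay on their branches, and leave the oil can, mug and ratchet where they are.

Things in the scene. Friction and masses are not known exactly. Their poses are not given: they have to be found in the camera images.
- rod: Steel connecting rod to hang, 183 mm tall, about 0.45 kg, upright in the stand. Origin: centre of the small-end bore, 166 mm above its foot. x: along both bores, y: across, z: up, big end to small end. Small end: bore 22 mm, outside 34 mm across, 22 mm thick. Big-end centre 130 mm below; big end 74 mm wide (y), 22 mm thick. Shank 31 x 15 mm. A half turn about z makes no difference.
- stand: Fixed dark hardwood block with four slots, 180 x 108 x 55 mm (x, y, z); origin: centre of its underside. Slots 80 mm long along y, 25 mm wide, floor at 12 mm height, centres at x = -61, -20, 20, 61 mm. The rod stands in the one at x = -61 mm and comes out straight up.
- tree_base: Fixed round grey dished base of the tree, 230 mm in diameter, rim 17 mm high, bearing housing 44 mm high in the middle. Origin: on the tree's axis, at the underside. The pointer, a nose on the rim with a steel index line, lies toward the base's own -x and ends 133 mm from the axis.
- tree: The part that turns: steel post with four branches at right angles, level but for a slight bend in the empty one. Origin on its axis at the underside of the base, z up; empty branch along its own -x. Turns without end both ways; the bearing drags with about 0.22 N m (1.5 N at a branch end), so it stays where it is left but gives way when a branch is pushed sideways.
- tree_hub (a point): On the tree's axis at branch height, 235 mm above the work surface; turns with the tree. The empty branch runs along its -x, the others along +x, +y, -y. A rod pushed home touches its branch's collar: bore centre 63 mm from the axis, 4 mm below the branch's centre line. Hub 42 mm in diameter to 28 mm above this point, then a 20 mm stem with a 37 mm knob, top 96 mm above.
- empty_branch_root (a point): Where the empty branch leaves its collar, 52 mm from the axis, at hub height. Branches are steel bars 14 mm in diameter, each with a ball of 19 mm diameter centred 145 mm from the axis and a dark 25 mm collar, outer face here. The empty one is bent where it enters the hub, 20 mm from the axis: its ball stands anywhere up to 8 mm above or below hub height, not off sideways, and is stiff.
- rod_hung_1: A connecting rod like rod (same origin and axes), already hanging by its small end on one of the other branches, pushed home. Must stay on its branch.
- rod_hung_2: A connecting rod like rod (same origin and axes), already hanging by its small end on one of the other branches, pushed home. Must stay on its branch.
- rod_hung_3: A connecting rod like rod (same origin and axes), already hanging by its small end on one of the other branches, pushed home. Must stay on its branch.
- oiler: Red oil can with a long spout, 172 mm high, behind the work; origin at the centre of its underside. Not to be moved.
- mug: White mug, 87 mm high, behind the work; origin at the centre of its underside. Not to be moved.
- ratchet: Ratchet handle, 216 mm long and 34 mm high, lying on the work surface toward the robot; origin at the centre of its underside. Not to be moved.
Not all that is in view belongs to the job. Leave any red look-alike of the rod alone.

How it is judged:
By the outcome, as a careful person would: the job done as asked, in the order asked, and still so for the second after the job is handed in, with the robot touching nothing.
It also fails if it takes over 72 s, if anything falls off the work surface, if the arm or the gripper's body presses on something with over 40 N, if the wrist force passes 120 N, or if a joint passes its speed limit or range.

## Working session

There is one attempt and no reset: what is moved stays moved. The work goes in short steps, Python scripts to look and compute and a tool call to move; the robot and the scene stay as the last step left them, time stands still between calls to the robot, and variables do not carry over. Pictures are saved under pics/ and viewed, at most 10 in all, crops included, and the job is handed in when it is done.

Besides the shell and the picture viewer there is one more tool, called as name([rows], argument=value, ...), one row to a line, values as JSON. play_rows: Moves the arm, as the interface text tells. Its arguments: {"type":"object","properties":{"steps":{"type":"array","items":{"type":"array","items":{"type":"array","items":{"type":"number"}}}},"gripper":{"type":"number"},"squeeze":{"type":"number"}},"required":["steps"]}

```bash
mkdir -p pics; cat > h.py <<'E'
import numpy as np, cv2
from scipy.spatial.transform import Rotation as R
from workcell import bot
def cam(n):
    c=bot.camera(n); 
    c['f']=c['img'].shape[0]/2/np.tan(np.radians(c['vfov'])/2)
    c['R']=R.from_euler('xyz',c['attitude'],degrees=True).as_matrix(); return c
def ray(c,u,v):
    d=c['R']@np.array([(u-c['cx'])/c['f'],(v-c['cy'])/c['f'],1]); return np.array(c['xyz']),d
def atz(c,u,v,z):
    o,d=ray(c,u,v); return o+d*(z-o[2])/d[2]
def proj(c,p):
    q=c['R'].T@(np.array(p)-c['xyz']); return q[:2]/q[2]*c['f']+[c['cx'],c['cy']]
E
python3 - <<'E'
from h import *
for n in('scene','top'):
    c=cam(n); print(n,c['xyz'],c['attitude'],c['vfov'],c['cx'],c['cy'])
    cv2.imwrite(f'pics/{n}0.png',cv2.resize(c['img'],(800,600),interpolation=cv2.INTER_CUBIC))
print(bot.get_obs(),bot.hold_point_z)
E
```

```text
scene [0.24967585 0.64425825 0.75331399] [-128.54828292    1.19157075 -151.62500868] 57.943926426234746 285.2424669805474 209.25064356539306
top [ 0.38741142 -0.0092832   1.09053521] [-1.67347660e+02 -1.40241556e-01 -8.58286173e+01] 50.94554707911274 268.9052460849439 210.65085021477375
{'time': 0.1, 'q': array([7.63762339e+01, 5.00684792e+00, 1.00385766e+01, 9.50994119e+01,
       4.08552658e-04, 8.99994617e+01]), 'qd': array([ 0.06127445, -0.0968524 ,  0.05862285,  0.11331516,  0.02783745,
        0.00059277]), 'joint_efforts': array([ 7.54928169e-05, -5.21562481e+01,  4.65652514e+01,  1.59019599e-02,
        2.78000266e-05,  1.74863311e-05]), 'ee_pos': array([0.1294988 , 0.53432268, 0.23066079]), 'tcp_rot': array([-1.79932317e+02, -4.09188287e-04,  1.66376772e+02]), 'wrist_force': array([ 0.23947451, -0.62941623,  0.47066089]), 'torque': array([-0.0277943 , -0.0208209 ,  0.05046241]), 'grasp_force': 0.0, 'opening': 0.0858948152099404} 0.0187
```

View pics/scene0.png

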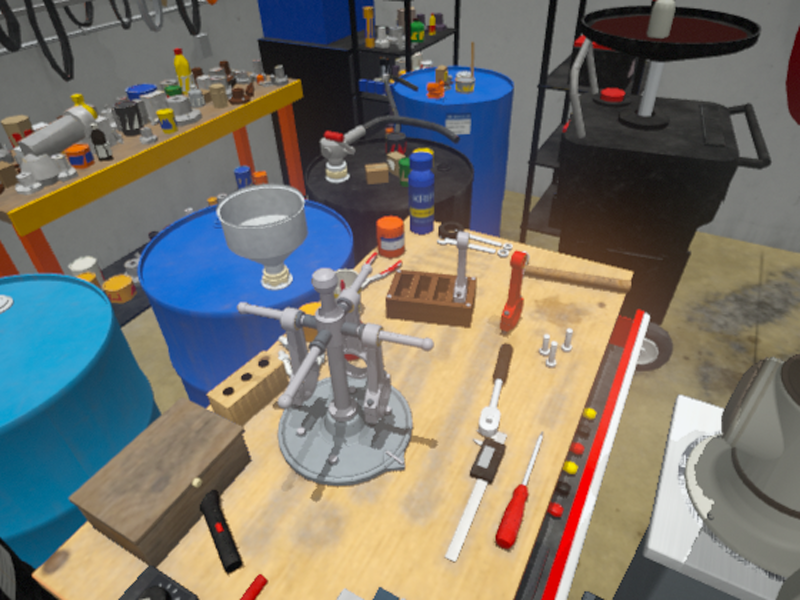

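View pics/top0.png

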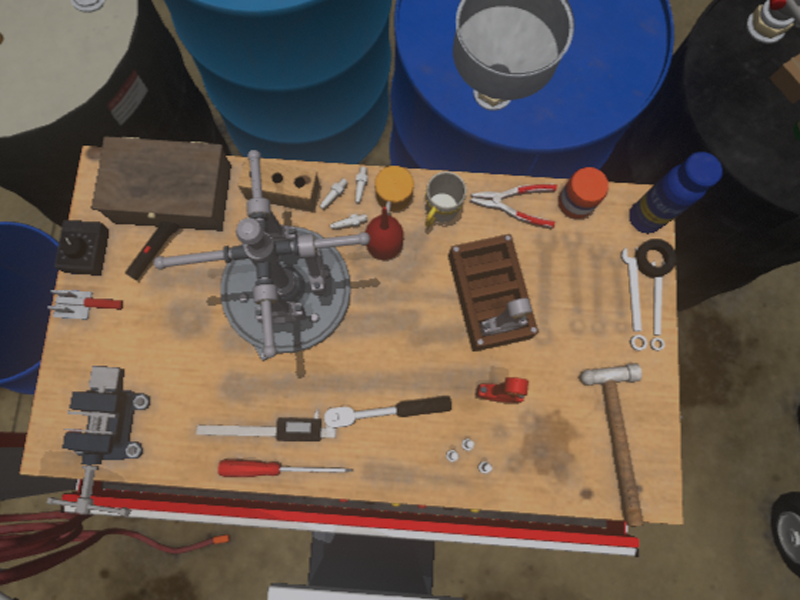

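```bash
python3 - <<'E'
from h import *
def crop(im,x0,y0,w,h,s): return cv2.resize(im[y0:y0+h,x0:x0+w],None,fx=s,fy=s,interpolation=cv2.INTER_CUBIC)
c=cam('scene');cv2.imwrite('pics/sc1.png',crop(c['img'],155,150,190,142,4))
c=cam('top');cv2.imwrite('pics/tp1.png',crop(c['img'],100,95,290,165,2.75))
E
```

```text
(no output)
```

View pics/sc1.png

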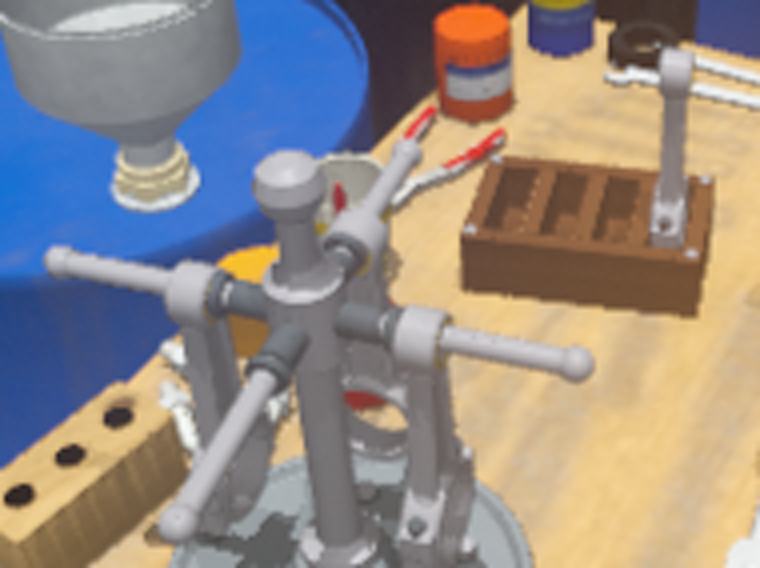

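View pics/tp1.png

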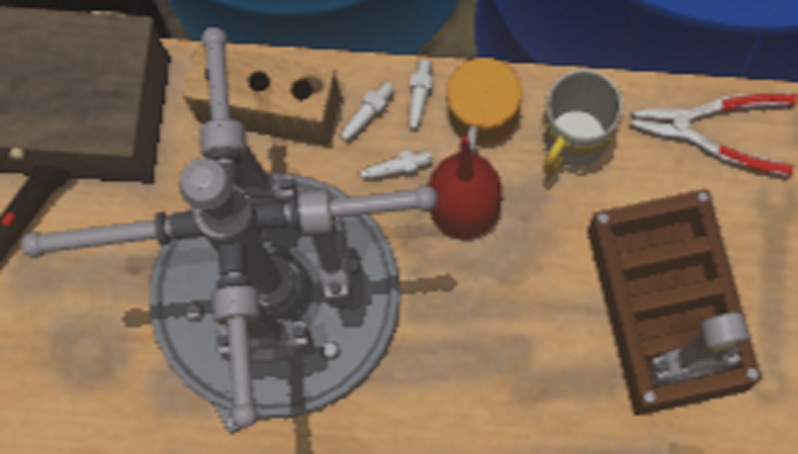

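```bash
python3 - <<'E'
from h import *
t=cam('top');s=cam('scene')
T=lambda u,v:(100+u/2.75,95+v/2.75)
S=lambda u,v:(155+u/4,150+v/4)
def tri(a,b):
    A=[];B=[]
    o1,d1=ray(s,*a);o2,d2=ray(t,*b);d1/=np.linalg.norm(d1);d2/=np.linalg.norm(d2)
    P=lambda d:np.eye(3)-np.outer(d,d)
    p=np.linalg.solve(P(d1)+P(d2),P(d1)@o1+P(d2)@o2); return p.round(4), np.linalg.norm(P(d1)@(p-o1)).round(4)
balls=dict(empty=((180,520),(32,243)),up=((62,262),(214,36)),right=((405,153),(427,198)),down=((577,363),(241,412)))
for k,(a,b) in balls.items(): print(k,tri(S(*a),T(*b)),atz(t,*T(*b),.235).round(4),atz(s,*S(*a),.235).round(4))
print('pointer',tri((280,325.5),T(233,428)),atz(t,*T(233,428),.015).round(4))
print('knob',tri(S(290,170),T(207,180)))
q=np.array([atz(t,*T(*p),.055)[:2] for p in((703,198),(752,374),(650,397),(602,218))]);print(q,q.mean(0),np.linalg.norm(np.diff(q,axis=0),axis=1))
print('rodtop',tri(S(677,65),T(725,325)))
el=cv2.fitEllipse(np.array([(150,300),(398,300),(275,175),(270,417),(180,215),(355,215),(180,375),(365,375)],np.float32));print(el,atz(t,*T(*el[0]),.017))
E
```

```text
empty (array([0.6114, 0.3231, 0.2324]), np.float64(0.0015)) [0.6121 0.3228 0.235 ] [0.6079 0.3245 0.235 ]
up (array([0.7833, 0.2083, 0.2345]), np.float64(0.002)) [0.785  0.2092 0.235 ] [0.7803 0.2087 0.235 ]
right (array([0.6681, 0.0369, 0.2342]), np.float64(0.0)) [0.6678 0.0369 0.235 ] [0.6674 0.0378 0.235 ]
down (array([0.497 , 0.1549, 0.2372]), np.float64(0.0021)) [0.4992 0.156  0.235 ] [0.4959 0.1526 0.235 ]
pointer (array([0.5158, 0.2063, 0.0059]), np.float64(0.0016)) [0.5132 0.204  0.015 ]
knob (array([0.6396, 0.1786, 0.3235]), np.float64(0.001))
[[ 0.74502578 -0.1999815 ]
 [ 0.58811811 -0.2471292 ]
 [ 0.56150938 -0.15968696]
 [ 0.71967891 -0.1106157 ]] [ 0.65358305 -0.17935334] [0.1638381  0.09140115 0.16560672]
rodtop (array([ 0.5966, -0.1966,  0.185 ]), np.float64(0.003))
((271.97979736328125, 296.8004455566406), (238.49241638183594, 247.6857147216797), 115.51701354980469) [0.6348822  0.18194364 0.017     ]
```

Empty branch: scene crop (180,520), top crop (32,243), about 101°. The pointer at top crop (233,428) gives about 169°. The rod stands at the near end of the stand, top crop (725,325). I'll grip the knob and turn the tree about 68°.

play_rows([
  [[0, 0, -0.038, 0.12], [0, 0, -0.038, 0.12], [0, 0, -0.038, 0.12], [0, 0, -0.038, 0.12], [0, 0, -0.038, 0.12]],
], gripper=0.06, squeeze=60)

```text
time: 0.72
ee_pos: [0.1294, 0.534, 0.4203]
tcp_rot: [179.9, -0.0, 132.3]
wrist_force: [-0.0, 1.3, 0.6]
opening: 0.0598
grasp_force: 0.0
```

play_rows([
  [[0, 0, 0, 0.12], [0, 0, 0, 0.12], [0, 0, 0, 0.12], [0, 0, 0, 0.12], [0, 0, 0, 0.12]],
])

```text
time: 1.13
ee_pos: [0.1296, 0.5349, 0.4179]
tcp_rot: [-180.0, 0.0, 97.9]
wrist_force: [0.0, -0.3, 0.2]
opening: 0.06
grasp_force: 0.0
```

play_rows([
  [[0, 0, 0, 0.12], [0, 0, 0, 0.0134], [-0.0197, 0.0283, 0, 0], [-0.0197, 0.0283, 0, 0], [-0.0197, 0.0283, 0, 0]],
])

```text
time: 1.55
ee_pos: [0.2156, 0.4759, 0.4177]
tcp_rot: [-180.0, 0.0, 90.9]
wrist_force: [0.6, 0.7, 0.0]
opening: 0.0598
grasp_force: 0.0
```

play_rows([
  [[-0.0197, 0.0283, 0, 0.015], [-0.0197, 0.0283, 0, 0], [-0.0197, 0.0283, 0, 0], [-0.0197, 0.0283, 0, 0], [-0.0197, 0.0283, 0, 0]],
])

```text
time: 1.97
ee_pos: [0.3576, 0.3765, 0.4182]
tcp_rot: [180.0, -0.0, 90.0]
wrist_force: [0.1, 0.8, 0.6]
opening: 0.0603
grasp_force: 0.0
```

play_rows([
  [[-0.0197, 0.0283, 0, 0], [-0.0197, 0.0283, 0, 0], [-0.0197, 0.0283, 0, 0], [-0.0197, 0.0283, 0, 0], [-0.0197, 0.0283, 0, 0]],
])

```text
time: 2.38
ee_pos: [0.4987, 0.2773, 0.4182]
tcp_rot: [180.0, -0.0, 90.0]
wrist_force: [0.4, 0.4, 0.6]
opening: 0.0602
grasp_force: 0.0
```

play_rows([
  [[-0.0197, 0.0283, 0, 0], [-0.0197, 0.0283, 0, 0], [-0.0197, 0.0283, 0, 0], [-0.0197, 0.0283, 0, 0], [0, 0, 0, 0]],
])

```text
time: 2.8
ee_pos: [0.6093, 0.1941, 0.4045]
tcp_rot: [-179.5, 0.2, 89.7]
wrist_force: [0.7, 0.0, -2.1]
opening: 0.0603
grasp_force: 0.0
```

play_rows([
  [[0, 0, 0.025, 0], [0, 0, 0.025, 0], [0, 0, 0, 0], [0, 0, 0, 0], [0, 0, 0, 0]],
])

```text
time: 3.22
ee_pos: [0.6067, 0.1985, 0.375]
tcp_rot: [179.5, -0.2, 89.8]
wrist_force: [-0.7, 0.8, 0.3]
opening: 0.0599
grasp_force: 0.0
```

play_rows([
  [[0, 0, 0.012, 0], [-0.006, 0.011, 0.012, 0], [-0.006, 0.011, 0, 0], [-0.0055, 0.011, 0, 0], [0, 0, 0, 0]],
])

```text
time: 3.63
ee_pos: [0.6423, 0.1796, 0.3485]
tcp_rot: [179.5, -0.1, 89.7]
wrist_force: [-0.8, -0.3, -0.2]
opening: 0.0602
grasp_force: 0.0
```

```bash
python3 - <<'E'
from h import *
o=bot.get_obs();print(o['q'],o['ee_pos'],o['tcp_rot'])
t=cam('top');s=cam('scene')
p=o['ee_pos'];print(proj(t,p),proj(s,p))
a=cv2.resize(s['img'][100:300,160:320],None,fx=2.5,fy=2.5,interpolation=cv2.INTER_CUBIC)
b=cv2.resize(t['img'][95:295,100:260],None,fx=2.5,fy=2.5,interpolation=cv2.INTER_CUBIC)
cv2.imwrite('pics/k2.png',np.hstack([a,b]))
E
```

```text
[ 1.56231167e+01  2.99065125e+01  5.51190114e+01  1.14745327e+02
 -1.31363213e-02  1.05914394e+02] [0.64233103 0.17955359 0.34853139] [ 1.79547131e+02 -1.15465253e-01  8.97091258e+01]
[172.20313298 154.84170689] [223.99491646 181.54720747]
```

View pics/k2.png

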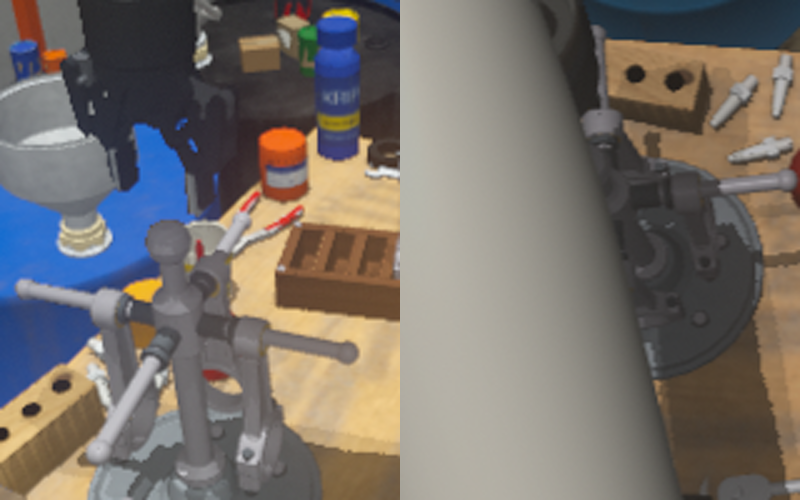

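play_rows([
  [[0.001, -0.002, 0.016, 0], [0, 0, 0.016, 0], [0, 0, 0.015, 0], [0, 0, 0, 0], [0, 0, 0, 0]],
])

```text
time: 4.15
ee_pos: [0.6376, 0.1819, 0.3017]
tcp_rot: [179.7, -0.1, 89.8]
wrist_force: [0.2, 0.9, 1.0]
opening: 0.0604
grasp_force: 0.0
```

play_rows([
  [[0, 0, 0, 0], [0, 0, 0, 0], [0, 0, 0, 0], [0, 0, 0, 0], [0, 0, 0, 0]],
], gripper=0.02)

```text
time: 4.57
ee_pos: [0.6408, 0.1819, 0.3038]
tcp_rot: [179.2, -0.2, 89.7]
wrist_force: [11.9, 0.9, 6.1]
opening: 0.033
grasp_force: 58.9
```

play_rows([
  [[0, 0.003, 0, 0], [0, 0, 0, -0.119], [0, 0, 0, -0.119], [0, 0, 0, -0.119], [0, 0, 0, -0.119]],
])

```text
time: 4.98
ee_pos: [0.6414, 0.182, 0.3038]
tcp_rot: [179.4, 0.1, 117.3]
wrist_force: [-1.2, 0.6, 7.2]
opening: 0.033
grasp_force: 60.9
```

play_rows([
  [[0, 0, 0, -0.119], [0, 0, 0, -0.119], [0, 0, 0, -0.119], [0, 0, 0, -0.119], [0, 0, 0, 0]],
])

```text
time: 5.4
ee_pos: [0.6417, 0.1824, 0.3037]
tcp_rot: [179.5, 0.3, 144.8]
wrist_force: [1.3, 2.6, 7.1]
opening: 0.0329
grasp_force: 60.9
```

play_rows([
  [[0, 0, 0, -0.119], [0, 0, 0, -0.119], [0, 0, 0, 0], [0, 0, 0, 0], [0, 0, 0, 0]],
])

```text
time: 5.82
ee_pos: [0.6419, 0.1826, 0.3037]
tcp_rot: [179.5, 0.4, 158.0]
wrist_force: [1.5, 3.1, 6.9]
opening: 0.0324
grasp_force: 60.9
```

```bash
python3 - <<'E'
from h import *
o=bot.get_obs();print(o['q'],o['ee_pos'],o['tcp_rot'],o['wrist_force'],o['torque'])
t=cam('top');s=cam('scene')
a=cv2.resize(s['img'][190:340,160:320],None,fx=4,fy=4,interpolation=cv2.INTER_CUBIC)
cv2.imwrite('pics/k3.png',a)
E
```

```text
[1.58435368e+01 2.53477776e+01 4.31939921e+01 1.07216866e+02
 8.78422865e-02 3.78708990e+01] [0.6418675  0.18261129 0.30373753] [179.5443039    0.44287803 157.97135895] [1.54451982 3.06556809 6.85063873] [ 0.99371454 -0.47080848  0.19089768]
```

View pics/k3.png

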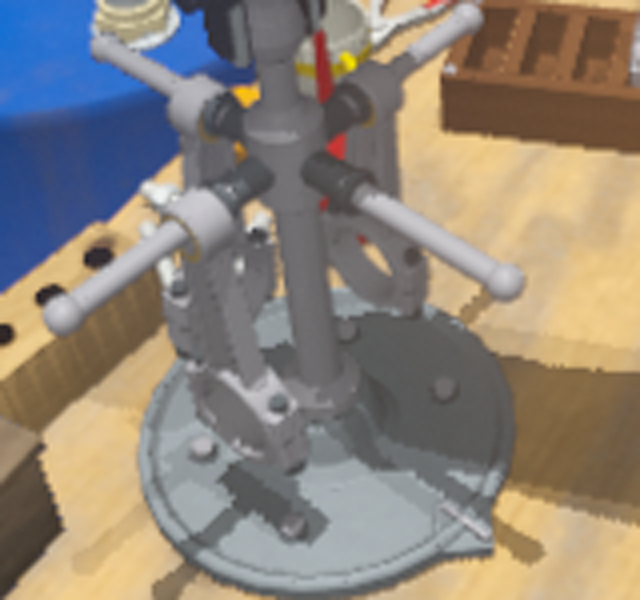

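```bash
python3 - <<'E'
from h import *
s=cam('scene'); F=lambda u,v:(160+u/4,190+v/4)
ax=np.array([.641,.182])
def pol(p): d=p[:2]-ax; return p.round(4),np.linalg.norm(d).round(4),np.degrees(np.arctan2(d[1],d[0])).round(2)
for p in((443,512),(485,537),(492,550)): print(pol(atz(s,*F(*p),.017)))
for z in(.227,.231,.235,.239,.243): print(z,pol(atz(s,*F(507,281),z)))
for p in((65,312),(106,46),(466,16)): print(pol(atz(s,*F(*p),.235)))
# line direction
a=atz(s,*F(443,512),.017);b=atz(s,*F(485,537),.017);print(np.degrees(np.arctan2(*(b-a)[1::-1])))
# rim ellipse centre
el=cv2.fitEllipse(np.array([(140,450),(515,420),(300,595),(160,520),(200,360),(475,530),(400,580),(470,340),(220,565)],np.float32));print(el,atz(s,*F(*el[0]),.017))
E
```

```text
(array([0.5419, 0.2055, 0.017 ]), np.float64(0.1019), np.float64(166.67))
(array([0.5125, 0.2089, 0.017 ]), np.float64(0.1313), np.float64(168.16))
(array([0.5049, 0.2145, 0.017 ]), np.float64(0.1399), np.float64(166.55))
0.227 (array([0.4966, 0.2041, 0.227 ]), np.float64(0.1461), np.float64(171.31))
0.231 (array([0.4947, 0.2074, 0.231 ]), np.float64(0.1485), np.float64(170.14))
0.235 (array([0.4929, 0.2108, 0.235 ]), np.float64(0.1509), np.float64(169.01))
0.239 (array([0.491 , 0.2141, 0.239 ]), np.float64(0.1534), np.float64(167.92))
0.243 (array([0.4891, 0.2175, 0.243 ]), np.float64(0.156), np.float64(166.86))
(array([0.6655, 0.3218, 0.235 ]), np.float64(0.1419), np.float64(80.06))
(array([0.7819, 0.1535, 0.235 ]), np.float64(0.1438), np.float64(-11.42))
(array([0.6133, 0.0363, 0.235 ]), np.float64(0.1483), np.float64(-100.77))
173.30649291560243
((331.4975280761719, 449.1181640625), (285.5762023925781, 376.6968994140625), 80.82001495361328) [0.62323705 0.197931   0.017     ]
```

play_rows([
  [[0, 0, 0, 0], [0, 0, 0, 0], [0, 0, -0.02, 0], [0, 0, -0.02, 0], [0, 0, -0.02, 0]],
], gripper=0.06)

```text
time: 6.38
ee_pos: [0.6403, 0.1812, 0.3617]
tcp_rot: [179.8, 0.2, 157.9]
wrist_force: [0.8, 0.1, 0.8]
opening: 0.06
grasp_force: 0.0
```

play_rows([
  [[0, 0, 0, -0.113], [0, 0, 0, -0.113], [0, 0, 0, -0.113], [0, 0, 0, -0.113], [0, 0, 0, -0.113]],
])

```text
time: 6.8
ee_pos: [0.6409, 0.1814, 0.3609]
tcp_rot: [180.0, 0.3, -169.4]
wrist_force: [-0.1, -0.3, 0.1]
opening: 0.0601
grasp_force: 0.0
```

play_rows([
  [[0, 0, 0, -0.114], [0, 0, 0, 0], [0.0129, -0.0292, 0, 0], [0.0129, -0.0292, 0, 0], [0.0129, -0.0292, 0, 0]],
])

```text
time: 7.22
ee_pos: [0.6288, 0.0858, 0.3603]
tcp_rot: [180.0, 0.3, -163.3]
wrist_force: [-0.0, 0.3, -0.0]
opening: 0.0604
grasp_force: 0.0
```

play_rows([
  [[0.0129, -0.0292, 0, 0], [0.0129, -0.0292, 0, 0], [0.0129, -0.0292, 0, 0], [0.0129, -0.0292, 0, 0], [0.0129, -0.0292, 0, 0]],
])

```text
time: 7.63
ee_pos: [0.6091, -0.0735, 0.3606]
tcp_rot: [180.0, 0.3, -163.4]
wrist_force: [0.4, 1.1, -0.1]
opening: 0.0601
grasp_force: 0.0
```

play_rows([
  [[0.0129, -0.0292, 0, 0], [0.0129, -0.0292, 0, 0], [0.0129, -0.0292, 0, 0], [0, 0, 0, 0], [0, 0, 0, 0]],
])

```text
time: 8.05
ee_pos: [0.5976, -0.1687, 0.3599]
tcp_rot: [180.0, 0.3, -163.5]
wrist_force: [1.4, 1.0, 0.1]
opening: 0.0602
grasp_force: 0.0
```

play_rows([
  [[0.0098, -0.0266, 0, 0], [0, 0, 0.035, 0], [0, 0, 0.035, 0], [0, 0, 0.035, 0], [0, 0, 0, 0]],
])

```text
time: 8.47
ee_pos: [0.594, -0.1931, 0.2455]
tcp_rot: [179.5, -0.4, -163.3]
wrist_force: [-0.6, 0.4, -2.9]
opening: 0.0598
grasp_force: 0.0
```

```bash
python3 - <<'E'
from h import *
o=bot.get_obs();print(o['q'],o['ee_pos'],o['tcp_rot'])
t=cam('top');s=cam('scene')
p=o['ee_pos'];print(proj(t,p),proj(s,p),proj(s,[.5955,-.197,.195]))
a=cv2.resize(s['img'][130:250,270:370],None,fx=4,fy=4,interpolation=cv2.INTER_CUBIC)
b=cv2.resize(t['img'][100:265,100:265],None,fx=3,fy=3,interpolation=cv2.INTER_CUBIC)[:480,:]
cv2.imwrite('pics/k4.png',np.hstack([a[:480],b[:480,:400]]))
E
```

```text
[-18.09704163  16.76987895  25.28699899  99.1005027    0.19680264
 -34.84624805] [ 0.59397933 -0.19307855  0.24549634] [ 179.5051536    -0.36632724 -163.25021356]
[368.67179646 209.24040069] [324.51320917 147.64667843] [323.78668464 162.94492987]
```

View pics/k4.png

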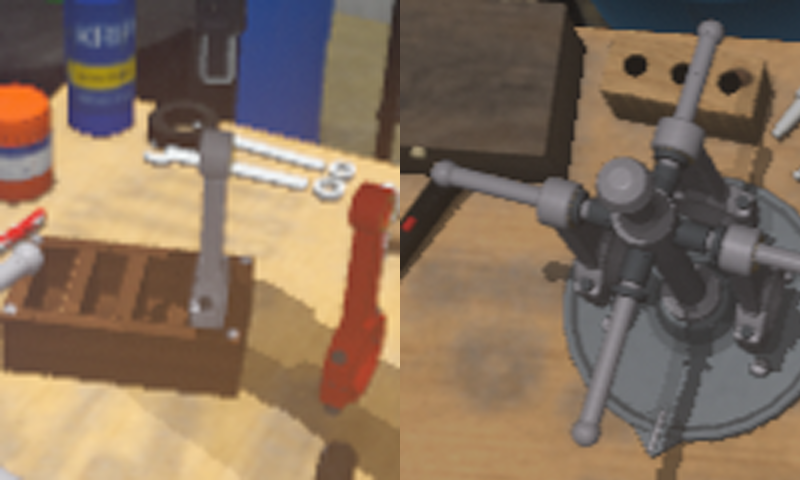

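play_rows([
  [[0, -0.003, 0.03, 0], [0, 0, 0.03, 0], [0, 0, 0.025, 0], [0, 0, 0, 0], [0, 0, 0, 0]],
])

```text
time: 8.98
ee_pos: [0.5992, -0.1977, 0.173]
tcp_rot: [-179.9, 0.4, -163.2]
wrist_force: [0.6, -0.0, 0.6]
opening: 0.0597
grasp_force: 0.0
```

```bash
python3 - <<'E'
from h import *
o=bot.get_obs();print(o['q'],o['ee_pos'],o['tcp_rot'],o['wrist_force'])
t=cam('top')
F=lambda u,v:(100+(u-400)/3,100+v/3)
ax=np.array([.641,.181])
def pol(p): d=p[:2]-ax; return p.round(4),np.linalg.norm(d).round(4),np.degrees(np.arctan2(d[1],d[0])).round(2)
for p in((586,432),(710,32),(445,174)): 
  for z in(.227,.235,.243): print(z,pol(atz(t,*F(*p),z)))
for p in((655,452),(663,412)): print(pol(atz(t,*F(*p),.017)))
E
```

```text
[-18.34504901  15.07347031  15.13847592  89.66441133   0.19065925
 -35.16580048] [ 0.59923981 -0.19770329  0.17304634] [-179.92513733    0.43728917 -163.17829633] [ 0.64069187 -0.02851296  0.60271986]
0.227 (array([0.4982, 0.2082, 0.227 ]), np.float64(0.1454), np.float64(169.23))
0.235 (array([0.4972, 0.2061, 0.235 ]), np.float64(0.146), np.float64(170.08))
0.243 (array([0.4961, 0.2041, 0.243 ]), np.float64(0.1467), np.float64(170.93))
0.227 (array([0.7869, 0.1568, 0.227 ]), np.float64(0.1479), np.float64(-9.44))
0.235 (array([0.7832, 0.1552, 0.235 ]), np.float64(0.1445), np.float64(-10.28))
0.243 (array([0.7795, 0.1537, 0.243 ]), np.float64(0.1411), np.float64(-11.16))
0.227 (array([0.6686, 0.3272, 0.227 ]), np.float64(0.1488), np.float64(79.31))
0.235 (array([0.666 , 0.3241, 0.235 ]), np.float64(0.1452), np.float64(80.1))
0.243 (array([0.6634, 0.3209, 0.243 ]), np.float64(0.1417), np.float64(80.92))
(array([0.5129, 0.2029, 0.017 ]), np.float64(0.1299), np.float64(170.29))
(array([0.5462, 0.2002, 0.017 ]), np.float64(0.0967), np.float64(168.58))
```

play_rows([
  [[0.0025, 0, 0.008, 0], [0, 0, 0.005, 0], [0, 0, 0, 0], [0, 0, 0, 0], [0, 0, 0, 0]],
])

```text
time: 9.45
ee_pos: [0.596, -0.1986, 0.1575]
tcp_rot: [-180.0, 0.3, -163.2]
wrist_force: [-0.5, 0.4, 0.1]
opening: 0.0598
grasp_force: 0.0
```

play_rows([
  [[0, 0, 0, 0], [0, 0, 0, 0], [0, 0, 0, 0], [0, 0, 0, 0], [0, 0, 0, 0]],
], gripper=0.02, squeeze=50)

```text
time: 9.87
ee_pos: [0.596, -0.1984, 0.1575]
tcp_rot: [-180.0, 0.3, -163.2]
wrist_force: [0.0, 0.8, 2.5]
opening: 0.033
grasp_force: 50.0
```

```bash
python3 - <<'E'
from h import *
o=bot.get_obs();print(o['q'],o['ee_pos'],o['tcp_rot'],o['wrist_force'],o['torque'],o['opening'])
E
```

```text
[-18.5066504   14.66263456  12.92479221  87.97492097   0.19916409
 -35.33419291] [ 0.59597799 -0.19844367  0.15747578] [-179.99635307    0.34951053 -163.17194713] [0.01709884 0.81795699 2.54488467] [ 0.18098158  0.10269606 -0.03847247] 0.03302861709754017
```

play_rows([
  [[0, 0, -0.015, 0], [0, 0, -0.03, 0], [0, 0, -0.035, 0], [0, 0, -0.03, 0], [0, 0, -0.015, 0]],
], squeeze=90)

```text
time: 10.28
ee_pos: [0.5953, -0.1989, 0.2854]
tcp_rot: [-179.9, 0.4, -163.2]
wrist_force: [0.3, 0.1, -4.0]
opening: 0.0321
grasp_force: 90.3
```

play_rows([
  [[0, 0, 0, 0.07], [0, 0, 0, 0.11], [0, 0, 0, 0.11], [0, 0, 0, 0.11], [0, 0, 0, 0.073]],
])

```text
time: 10.7
ee_pos: [0.5951, -0.1988, 0.2809]
tcp_rot: [179.8, 0.2, 169.4]
wrist_force: [-0.2, 0.2, -3.7]
opening: 0.0326
grasp_force: 90.3
```

play_rows([
  [[0, 0, 0, 0], [0.005, 0.009, 0, 0], [0.01, 0.0175, 0, 0], [0.0142, 0.0243, 0, 0], [0.0142, 0.0243, 0, 0]],
])

```text
time: 11.12
ee_pos: [0.5651, -0.116, 0.2812]
tcp_rot: [179.8, 0.2, 169.8]
wrist_force: [0.6, 0.7, -3.9]
opening: 0.0326
grasp_force: 90.3
```

play_rows([
  [[0.0142, 0.0243, 0, 0], [0.0142, 0.0243, 0, 0], [0.0142, 0.0243, 0, 0], [0.0142, 0.0243, 0, 0], [0.0142, 0.0243, 0, 0]],
])

```text
time: 11.53
ee_pos: [0.5164, 0.0168, 0.2818]
tcp_rot: [179.8, 0.3, 169.9]
wrist_force: [-0.0, -0.1, -4.6]
opening: 0.0322
grasp_force: 90.3
```

play_rows([
  [[0.0142, 0.0243, 0, 0], [0.0142, 0.0243, 0, 0], [0.0142, 0.0243, 0, 0], [0.0142, 0.0243, 0, 0], [0.0142, 0.0243, 0, 0]],
])

```text
time: 11.95
ee_pos: [0.4681, 0.1488, 0.2818]
tcp_rot: [179.8, 0.3, 169.9]
wrist_force: [-0.0, -0.4, -3.9]
opening: 0.0324
grasp_force: 90.3
```

play_rows([
  [[0.0142, 0.0243, 0, 0], [0.0142, 0.0243, 0, 0], [0.005, 0.009, 0, 0], [0, 0, 0, 0], [0, 0, 0, 0]],
])

```text
time: 12.37
ee_pos: [0.4464, 0.2102, 0.2818]
tcp_rot: [179.9, 0.3, 169.9]
wrist_force: [-1.2, -0.6, -4.4]
opening: 0.0315
grasp_force: 90.6
```

```bash
python3 - <<'E'
from h import *
o=bot.get_obs();print(o['q'],o['ee_pos'],o['tcp_rot'],o['wrist_force'],o['torque'],o['opening'])
E
```

```text
[ 2.52507566e+01 -1.64008371e+00  8.98737514e+00  1.00329022e+02
 -6.06844831e-02  3.53411015e+01] [0.44643466 0.21022572 0.281793  ] [179.87687148   0.27854393 169.90919777] [-1.23735115 -0.5682025  -4.41368238] [-0.03817041  0.07768539  0.02826234] 0.03154999694556361
```

play_rows([
  [[0, 0.0065, 0.01, 0], [0, 0, 0.02, 0], [0, 0, 0.02, 0], [0, 0, 0.015, 0], [0, 0, 0.005, 0]],
])

```text
time: 12.78
ee_pos: [0.448, 0.2154, 0.2086]
tcp_rot: [180.0, 0.1, 169.7]
wrist_force: [0.1, 0.2, -4.6]
opening: 0.0324
grasp_force: 90.6
```

play_rows([
  [[-0.006, 0, 0, 0], [-0.006, 0, 0, 0], [-0.006, 0, 0, 0], [0, 0, 0, 0], [0, 0, 0, 0]],
])

```text
time: 13.2
ee_pos: [0.4669, 0.2132, 0.2126]
tcp_rot: [179.8, 0.3, 169.7]
wrist_force: [0.2, 0.2, -4.4]
opening: 0.0322
grasp_force: 90.6
```

```bash
python3 - <<'E'
from h import *
o=bot.get_obs();print(o['ee_pos'],o['tcp_rot'],o['wrist_force'],o['torque'],o['opening'])
s=cam('scene');p=o['ee_pos']+[0,0,.0205];print(proj(s,p))
a=cv2.resize(s['img'][225:325,225:345],None,fx=6,fy=6,interpolation=cv2.INTER_CUBIC)
cv2.imwrite('pics/k5.png',a)
E
```

```text
[0.46691707 0.21318941 0.2126386 ] [179.82140405   0.31621733 169.68371923] [ 0.17409586  0.24997225 -4.38972023] [-0.07878115  0.0187104  -0.08240799] 0.03216576657101696
[298.51190014 266.48066023]
```

View pics/k5.png

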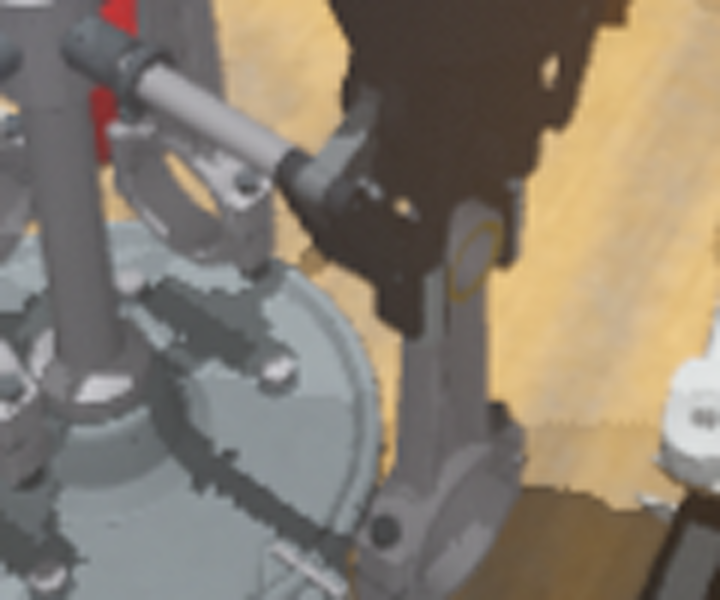

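play_rows([
  [[-0.003, 0, 0, 0], [-0.003, 0, 0, 0], [-0.003, 0, 0, 0], [-0.003, 0, 0, 0], [0, 0, 0, 0]],
])

```text
time: 13.67
ee_pos: [0.4785, 0.2111, 0.212]
tcp_rot: [179.8, 0.3, 169.7]
wrist_force: [-0.6, 0.7, -4.1]
opening: 0.0325
grasp_force: 90.6
```

play_rows([
  [[-0.002, 0, 0, 0], [-0.002, 0, 0, 0], [0, 0, 0, 0], [0, 0, 0, 0], [0, 0, 0, 0]],
])

```text
time: 14.08
ee_pos: [0.4818, 0.2105, 0.2118]
tcp_rot: [179.9, 0.3, 169.7]
wrist_force: [-0.2, 1.6, -8.8]
opening: 0.0322
grasp_force: 90.2
```

play_rows([
  [[0, 0, 0.001, 0], [0, 0, 0.001, 0], [0, 0, 0, 0], [0, 0, 0, 0], [0, 0, 0, 0]],
])

```text
time: 14.5
ee_pos: [0.4821, 0.2104, 0.2104]
tcp_rot: [179.8, 0.3, 169.7]
wrist_force: [0.9, 0.6, -4.0]
opening: 0.0323
grasp_force: 90.6
```

```bash
python3 - <<'E'
from h import *
o=bot.get_obs();print(o['ee_pos'],o['tcp_rot'],o['wrist_force'],o['torque'],o['opening'])
E
```

```text
[0.48205531 0.21036654 0.21044883] [179.83870784   0.31766834 169.71785141] [ 0.90303643  0.57478834 -4.01604893] [ 0.05194895 -0.01634762  0.0015051 ] 0.03233176491128444
```

play_rows([
  [[-0.002, 0, 0, 0], [-0.002, 0, 0, 0], [0, 0, 0, 0], [0, 0, 0, 0], [0, 0, 0, 0]],
])

```text
time: 14.92
ee_pos: [0.4861, 0.2097, 0.2101]
tcp_rot: [179.8, 0.3, 169.7]
wrist_force: [1.0, 0.9, -5.7]
opening: 0.0324
grasp_force: 90.5
```

play_rows([
  [[0, 0, 0.001, 0], [-0.0015, 0, 0, 0], [-0.0015, 0, 0, 0], [0, 0, 0, 0], [0, 0, 0, 0]],
])

```text
time: 15.33
ee_pos: [0.4889, 0.2091, 0.2092]
tcp_rot: [179.9, 0.3, 169.7]
wrist_force: [-0.2, 0.0, -3.8]
opening: 0.0322
grasp_force: 90.6
```

play_rows([
  [[-0.0015, 0, 0, 0], [-0.0015, 0, 0, 0], [0, 0, 0, 0], [0, 0, 0, 0], [0, 0, 0, 0]],
])

```text
time: 15.75
ee_pos: [0.4918, 0.2086, 0.2092]
tcp_rot: [179.9, 0.3, 169.7]
wrist_force: [-0.8, -0.2, -4.2]
opening: 0.0325
grasp_force: 90.6
```

play_rows([
  [[-0.003, 0, 0, 0], [-0.003, 0, 0, 0], [-0.003, 0, 0, 0], [-0.003, 0, 0, 0], [0, 0, 0, 0]],
])

```text
time: 16.17
ee_pos: [0.5042, 0.2064, 0.2091]
tcp_rot: [179.9, 0.3, 169.7]
wrist_force: [0.0, -0.4, -3.4]
opening: 0.0326
grasp_force: 90.6
```

play_rows([
  [[-0.004, 0, 0, 0], [-0.004, 0, 0, 0], [-0.004, 0, 0, 0], [-0.004, 0, 0, 0], [0, 0, 0, 0]],
])

```text
time: 16.58
ee_pos: [0.5201, 0.2035, 0.2091]
tcp_rot: [179.9, 0.3, 169.7]
wrist_force: [-0.3, -0.4, -4.5]
opening: 0.0323
grasp_force: 90.6
```

play_rows([
  [[-0.005, 0, -0.0005, 0], [-0.006, 0, -0.0005, 0], [-0.006, 0, 0, 0], [-0.006, 0, 0, 0], [-0.005, 0, 0, 0]],
])

```text
time: 17.0
ee_pos: [0.5476, 0.1985, 0.2104]
tcp_rot: [179.9, 0.3, 169.7]
wrist_force: [0.2, 0.3, -5.1]
opening: 0.0323
grasp_force: 90.6
```

play_rows([
  [[-0.005, 0, 0, 0], [-0.005, 0, 0, 0], [-0.005, 0, 0, 0], [-0.004, 0, 0, 0], [0, 0, 0, 0]],
])

```text
time: 17.42
ee_pos: [0.5663, 0.1951, 0.2103]
tcp_rot: [179.9, 0.3, 169.7]
wrist_force: [0.1, -0.1, -4.5]
opening: 0.0323
grasp_force: 90.6
```

play_rows([
  [[-0.003, 0, 0, 0], [-0.003, 0, 0, 0], [-0.002, 0, 0, 0], [-0.002, 0, 0, 0], [0, 0, 0, 0]],
])

```text
time: 17.83
ee_pos: [0.5757, 0.1934, 0.2106]
tcp_rot: [179.8, 0.3, 169.7]
wrist_force: [-0.1, 0.6, -3.9]
opening: 0.032
grasp_force: 90.6
```

play_rows([
  [[-0.001, 0, 0, 0], [-0.001, 0, 0, 0], [0, 0, 0, 0], [0, 0, 0, 0], [0, 0, 0, 0]],
])

```text
time: 18.25
ee_pos: [0.5762, 0.1933, 0.2106]
tcp_rot: [179.9, 0.2, 169.8]
wrist_force: [-5.8, 0.4, -3.2]
opening: 0.0323
grasp_force: 90.8
```

play_rows([
  [[-0.001, 0, 0, 0], [-0.001, 0, 0.001, 0], [0, 0, 0.001, 0], [0, 0, 0, 0], [0, 0, 0, 0]],
])

```text
time: 18.67
ee_pos: [0.5766, 0.1934, 0.2098]
tcp_rot: [179.8, 0.0, 169.8]
wrist_force: [-18.4, 1.7, 5.6]
opening: 0.0321
grasp_force: 91.9
```

```bash
python3 - <<'E'
from h import *
o=bot.get_obs();print(o['ee_pos'],o['tcp_rot'],o['wrist_force'],o['torque'],o['opening'])
s=cam('scene')
a=cv2.resize(s['img'][190:330,180:330],None,fx=4,fy=4,interpolation=cv2.INTER_CUBIC)
cv2.imwrite('pics/k6.png',a)
E
```

```text
[0.5766154  0.19340491 0.20981271] [1.79818029e+02 4.77361632e-02 1.69800477e+02] [-18.39053251   1.67285484   5.63211398] [0.26814824 3.15115833 0.01189553] 0.032081778333607175
```

View pics/k6.png

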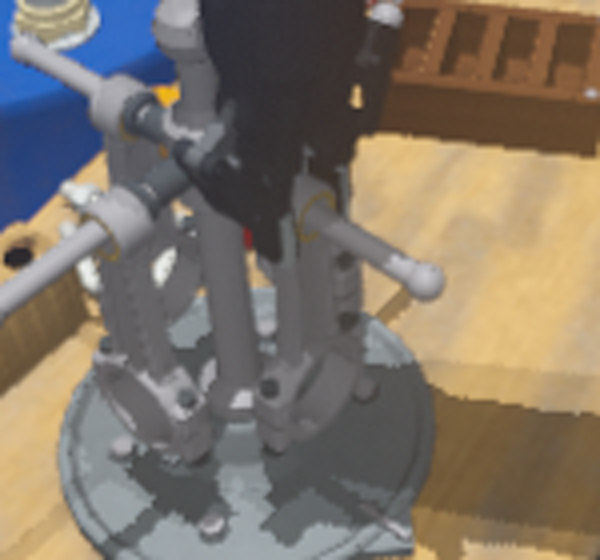

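play_rows([
  [[0, 0, 0, 0], [0, 0, 0, 0], [0, 0, 0, 0], [0, 0, 0, 0], [0, 0, 0, 0]],
], gripper=0.05)

```text
time: 19.13
ee_pos: [0.5796, 0.1928, 0.2089]
tcp_rot: [179.8, 0.3, 169.7]
wrist_force: [-0.7, 0.8, 0.0]
opening: 0.0505
grasp_force: 0.0
```

play_rows([
  [[0.002, 0, -0.005, 0], [0, 0, -0.015, 0], [0, 0, -0.02, 0], [0, 0, -0.025, 0], [0, 0, -0.025, 0]],
])

```text
time: 19.55
ee_pos: [0.5765, 0.1928, 0.2998]
tcp_rot: [179.9, 0.3, 169.7]
wrist_force: [0.6, 0.1, 0.3]
opening: 0.05
grasp_force: 0.0
```

play_rows([
  [[0.02, 0, 0, 0], [0.035, 0, 0, 0], [0.035, 0, 0, 0], [0.035, 0, 0, 0], [0.035, 0, 0, 0]],
])

```text
time: 19.97
ee_pos: [0.4179, 0.2214, 0.2981]
tcp_rot: [179.8, 0.3, 169.7]
wrist_force: [-0.6, 1.2, 1.2]
opening: 0.05
grasp_force: 0.0
```

play_rows([
  [[0, -0.04, 0, 0], [0, -0.04, 0, 0], [0, -0.04, 0, 0], [0, -0.04, 0, 0], [0, -0.04, 0, 0]],
])

```text
time: 20.38
ee_pos: [0.3828, 0.0235, 0.2979]
tcp_rot: [179.8, 0.4, 169.8]
wrist_force: [1.0, -0.3, 1.2]
opening: 0.0499
grasp_force: 0.0
```

```bash
python3 - <<'E'
from h import *
o=bot.get_obs();print(o['ee_pos'],o['tcp_rot'],o['wrist_force'])
s=cam('scene');t=cam('top')
a=cv2.resize(s['img'][185:335,170:320],None,fx=2.6,fy=2.6,interpolation=cv2.INTER_CUBIC)
b=cv2.resize(t['img'][100:265,100:265],(390,390),interpolation=cv2.INTER_CUBIC)
cv2.imwrite('pics/k7.png',np.hstack([a,b]))
E
```

```text
[0.38281329 0.02350043 0.29794468] [179.83347203   0.36043944 169.80175396] [ 0.95567045 -0.2832143   1.22589443]
```

View pics/k7.png

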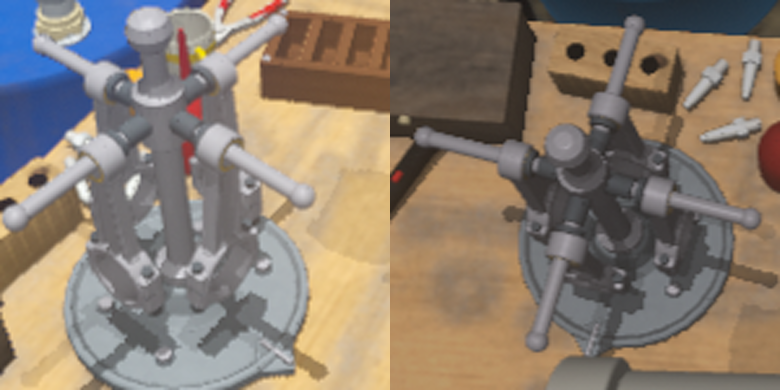

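```bash
python3 -c "
from workcell import bot
print(bot.job_done())"
```

```text
the job is handed in; nothing more can be done
None
```

The last connecting rod hangs on the formerly empty branch, pushed against its collar. By the cameras that branch is about 1–2° from the pointer, and the job is handed in at about 20 s with the arm clear.

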